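# Press the maker's dot into a carved panel

### The arm

A 7-joint arm with a two-finger parallel gripper is mounted at the origin on the work surface. World frame = base frame: x ahead of the robot, y to its left, z up, the work surface at z = 0. Lengths are in m, angles in rad, forces in N, time in s.
With the tool pointing down it reaches from about 0.4 to 0.925 m from the base axis. Payload 5.6 kg.
Tool frame: the origin (TCP) lies midway between the tips of the shut fingers; the grasp point (between the pads) lies 19 mm behind it; z points along the fingers, y is the line along which they close (so a half turn about z gives the same grasp; the last joint's range is limited). The gripper opens to 85 mm and grips with 20 to 120 N. Pads are 22 mm wide; open, the fingers measure 114 mm over their backs; the gripper's body (76 mm by 85 mm) begins 54 mm behind the grasp point. The pads swing forward as they close: fully open they stand 13 mm farther back than shut.
Start: joints at [-1.264, 0.468, -0.012, 1.603, 0.006, 1.071, -0.056], TCP at [0.223, 0.611, 0.231] pointing down, gripper open.
Joint ranges: [-2.53, 2.53], [-0.31, 2.02], [-1.57, 1.55], [0.28, 2.44], [-1.29, 4.43], [0.15, 1.84], [-2.92, 2.92]. Speed limits (rad/s): [2.57, 2.57, 3.14, 3.14, 3.14, 3.14, 3.14].

### API

Orientations are given as a unit quaternion [w, x, y, z].
In Python, from station import ctrl, optics, spotter gives the robot as it stands. Calls block until the motion is done:
- ctrl.movep(position, orientation): joint-space move of the TCP to a pose.
- ctrl.move_straight(position, rotation=None, velocity=0.15, f_stop=None): straight line of the TCP; rotation=None keeps the orientation; velocity is the mean speed in m/s. With f_stop (N) it stops when the force on the tool has changed by that much, and returns True; else False.
- ctrl.goto_joints(angles): joint-space move.
- ctrl.command_gripper(opening, effort=None): finger opening in m; effort is the grip in N (None keeps the last); returns when the fingers have stopped.
- ctrl.pause(seconds).
- ctrl.solve_ik(position, orientation): joint angles nearest the present ones, or None.
- ctrl.observe(): the state.
- optics.camera(name): name is "side" or "top" or "wrist"; returns the picture (420x560x3 uint8, red, green, blue); there is no depth.
- optics.get_calibration(name): a dict with "camera_matrix" (3x3 intrinsics, pixels), "cam_to_world" (4x4, takes a point from camera to world coordinates). Camera axes: x right, y up, looking along -z (the intrinsics and any distortion apply to the point x, -y, -z); pixel columns grow to the right and rows downward; lengths in m; the calibration is good to about 2 mm. A picture is of the moment at which its call begins: read the wrist's pose just before it. get_calibration takes no time and is no camera call; for the wrist camera it gives the pose at the moment of the call.
A pose or a line that the arm cannot do raises ctrl.PlanningError and nothing moves.
- ctrl.close_job(): hands the job in; it is judged then, once.
Trained networks look in the newest picture that a camera, given by its name, has taken for a name from the list of things; names that differ only in an ending like _2 or _b are one class to them, and where a whole thing is asked for, a point or a joint stands for the part that bears it (a point fixed in the world has none). Each returns a list of dicts, best first, with "p" (0 to 1); they miss things now and then, are a little off and sometimes report something else, mostly with a low value. They report only what shows in the picture. A call takes as long as a camera call. They do not tell look-alikes from the thing itself.
- spotter.trace(camera, query): "region" (420x560 bool, what is visible of it) and "box" ([left, top, width, height] in pixels, round what is visible of it).
The state is a dict: "time": time; "q": joint angles; "joint_vel": joint speeds; "joint_torque": joint torques, N m; "eef_pos": TCP position; "eef_rot": TCP orientation; "ft_force": force on the tool from outside, world axes, zero at the start; "torque": the same for the moment, N m; "finger_gap": finger opening in m; "grasp_force": force on a finger pad.
Only numpy, scipy, OpenCV 4.12 (cv2) and the standard library are available. Lean on these libraries where they do the work, as an engineer would, in place of code of your own. Each camera call takes 0.05 s, during which the arm holds its last target. There are 200 camera calls.

### The job

Take the black-handled dot punch out of the tool rack, set it upright on the pale round medallion of the carved panel and press straight down with a steady force of about 13 newtons for a good second, feeling for the wood because the panels differ in thickness, and never pushing harder than 20 newtons. Lift it straight off without sliding, keeping the punch's whole face within the medallion as long as it touches the wood. Then stand it back, fully home, in the hole of the rack it came from, let go, and leave the other tools, the mallet and the copper pot where they are.

Things in the scene. Friction and masses are not known exactly. Their poses are not given: they have to be found in the camera images.
- punch: Dot punch, loose, about 140 g (varies), standing in one of the rack's three holes. Origin: centre of its flat round foot face (8 mm diameter, the marking face); z up along the punch. Steel shank 10 mm diameter from 0 to 50 mm above the foot, brass collar 28 mm diameter from 50 to 55 mm (rests on the rack's top), square black handle 20x20 mm from 55 to 121 mm with its sides along the punch's x and y, steel cap 18 mm diameter to 125 mm. Grip the handle by two opposite sides.
- jig: Fixed marking jig: plywood base 240x200x12 mm with light wooden fences up to z = 36 mm (along both y edges and the +x edge), holding a dark carved panel 190x155 mm on a springy foam pad. Origin: centre of the underside, on the table; may be turned about the vertical. The panel cannot shift sideways; it sinks straight down about 1 mm per 5 N of push and springs back. The shallow carving round the medallion (its leaves begin 17 mm from the medallion's centre) can be ignored.
- mark (a point): Point on the vertical axis of the pale round medallion (18 mm diameter, flush in the panel's top), 40 mm above the table, fixed to the jig. The panel's actual top lies somewhere between 0 and 18 mm above this point, different each time and not measured: find it by touch.
- rack: Fixed light-wood tool rack 75x290x60 mm (its long side along its y), top at 60 mm above the table, three vertical through holes of 16 mm diameter, 95 mm apart along its y. Origin: centre of the underside. The punch, the gouge and the chisel stand one in each hole, in any order, handle sides turned up to 20 degrees against the rack's; a seated tool's collar rests on the rack's top, its foot 10 mm above the table.
- rack_hole0 (a point): Centre of the mouth of the rack's hole 0, at its top (60 mm above the table), at rack y = -95 mm.
- rack_hole1 (a point): Centre of the mouth of the rack's hole 1, at its top (60 mm above the table), at rack y = 0 mm.
- rack_hole2 (a point): Centre of the mouth of the rack's hole 2, at its top (60 mm above the table), at rack y = 95 mm.
- gouge: Gouge with a brown wooden handle, standing in another hole of the rack; it has a brass collar and a square handle of the punch's sizes (125 mm tall in all, origin at the foot, z up). Not to be disturbed.
- chisel: Chisel with a yellow handle, standing in another hole of the rack; it has a brass collar and a square handle of the punch's sizes (125 mm tall in all, origin at the foot, z up). Not to be disturbed.
- mallet: Wooden mallet lying on the table beyond the jig, head 110x65x60 mm, handle 28 mm diameter; origin on the table under the free end of the handle; the handle runs along +x to 150 mm, the head from there to 260 mm. Not to be disturbed.
- pot: Small copper lidded pot, 64 mm diameter, 68 mm tall, standing on the table; origin under its centre. Not to be disturbed.
There are look-alikes about, which are no part of the job. What is shaped like the punch but green is not meant.

How it is judged:
On the way, in this order (a step that is already met when the one before it is completed fails the run):
1. the punch has been drawn out of the rack: its foot is more than 75 mm above the table (height (world z) of punch above 0.075 m), for 0.2 s.
2. the punch presses upright (within 5 degrees) on the medallion (foot within 5 mm of its centre) with 10 to 16 N, without a break for 0.8 s (horizontal distance between punch and mark below 0.005 m and angle between punch's own z axis and vertical below 0.087 rad and contact force between punch and jig between 10 and 16 N), for 0.8 s.
3. the punch has been lifted straight off: foot 32 mm or more above the mark point, still within 15 mm of its axis, touching nothing of the jig (z of punch in the frame of mark above 0.032 m and horizontal distance between punch and mark below 0.015 m and contact force between punch and jig below 0.1 N), for 0.05 s.
At the end, for the whole second after the job is handed in: The punch stands at rest and upright (within 4 degrees) in its rack hole, centred within 5 mm, collar down on the rack (foot 7 to 13 mm above the table), and the gouge, chisel, mallet and pot are within 15 mm of where they started ((horizontal distance between punch and rack_hole0 below 0.005 m or horizontal distance between punch and rack_hole1 below 0.005 m or horizontal distance between punch and rack_hole2 below 0.005 m) and height (world z) of punch between 0.007 and 0.013 m and angle between punch's own z axis and vertical below 0.07 rad and linear speed of punch below 0.01 m/s and distance of each of gouge, chisel, mallet, pot from where it was at the start of the episode below 0.015 m); the robot touches nothing.
It fails at once if the punch pushes on the panel or jig with more than 20 N (contact force between punch and jig above 20 N).
It fails at once if the punch touches the panel or jig off the medallion or slides off it (more than 1 N with its foot more than 5.5 mm from the medallion's centre) (contact force between punch and jig above 1 N and horizontal distance between punch and mark above 0.0055 m).
It fails at once if the punch bears on the panel while leaning more than 8 degrees (contact force between punch and jig above 3 N and angle between punch's own z axis and vertical above 0.14 rad).
It fails at once if the robot itself pushes on the panel or jig (contact force between any of the fingers, the arm and jig above 2 N).
It fails at once if the gouge, chisel, mallet or pot is moved by more than 20 mm (distance of any of gouge, chisel, mallet, pot from where it was at the start of the episode above 0.02 m).
It also fails if it takes over 72 s, if anything falls off the work surface, if the arm or the gripper's body presses on something with over 40 N, if the wrist force passes 120 N, or if a joint passes its speed limit or range.

## Working session

There is one attempt and no reset: what is moved stays moved. The work goes in short steps, each a Python script; the robot and the scene stay as the last script left them, time stands still between calls to the robot, and variables do not carry over. Pictures are saved under pics/ and viewed, at most 10 in all, crops included, and the job is handed in when it is done.

```bash
ls; mkdir -p pics; python3 - <<'E'
from station import ctrl, optics, spotter
import cv2, numpy as np
for n in ("top","side"):
    im=optics.camera(n); cv2.imwrite(f"pics/{n}0.png",im[:,:,::-1])
    c=optics.get_calibration(n); print(n,c)
    for q in ("punch","jig","rack","mark"):
        for d in spotter.trace(n,q): 
            ys,xs=np.nonzero(d["region"]); print(q,round(d["p"],2),d["box"],xs.mean().round(1),ys.mean().round(1))
print(ctrl.observe())
E
```

```text
pics
top {'camera_matrix': array([[448.22787728,   0.        , 277.7032843 ],
       [  0.        , 448.22787728, 206.62499818],
       [  0.        ,   0.        ,   1.        ]]), 'cam_to_world': array([[ 0.01207685,  0.98599547, -0.16633424,  0.38624934],
       [-0.99970823,  0.01538602,  0.01862042,  0.0708491 ],
       [ 0.02091888,  0.16606083,  0.9858936 ,  0.99012313],
       [ 0.        ,  0.        ,  0.        ,  1.        ]])}
punch 0.73 [154.3, 170.4, 20.8, 19.5] 163.2 180.1
punch 0.64 [128.9, 227.7, 24.0, 10.0] 138.7 232.7
rack 0.58 [143.0, 165.5, 141.2, 41.8] 212.7 185.8
mark 0.64 [321.1, 171.7, 96.7, 110.2] 366.4 227.1
side {'camera_matrix': array([[507.1817408 ,   0.        , 269.6239775 ],
       [  0.        , 507.1817408 , 214.04109338],
       [  0.        ,   0.        ,   1.        ]]), 'cam_to_world': array([[ 0.69645902,  0.39695316, -0.59780684, -0.0272456 ],
       [-0.71734782,  0.36319395, -0.59456056, -0.51737247],
       [-0.01889287,  0.8429225 ,  0.53770319,  0.58883034],
       [ 0.        ,  0.        ,  0.        ,  1.        ]])}
punch 0.83 [199.
[... 345 characters left out ...]
.5, 'q': array([-1.26401241,  0.46753852, -0.01158058,  1.60274283,  0.0059938 ,
        1.07139149, -0.05632207]), 'joint_vel': array([-0.00060692, -0.00216128, -0.0004287 , -0.0007025 ,  0.00020877,
        0.00043315,  0.00046892]), 'joint_torque': array([-1.20088487e-03, -5.31765711e+01,  2.15663697e-02, -2.51403737e+01,
        1.15863729e-02,  1.95717897e-03, -2.12268117e-05]), 'eef_pos': array([0.22279692, 0.6106064 , 0.23124757]), 'eef_rot': array([ 1.83759444e-05,  1.74057634e-01,  9.84735467e-01, -2.52414607e-05]), 'ft_force': array([ 0.67918987, -0.3277339 , -0.08800902]), 'torque': array([0.0062809 , 0.049748  , 0.06623618]), 'grasp_force': 0.0, 'finger_gap': 0.08559047088717531}
```

```bash
python3 - <<'E'
import cv2, numpy as np
a=cv2.imread("pics/top0.png")[130:330,100:440]; cv2.imwrite("pics/topc.png",cv2.resize(a,(800,470),interpolation=cv2.INTER_CUBIC))
a=cv2.imread("pics/side0.png")[100:400,100:500]; cv2.imwrite("pics/sidec.png",cv2.resize(a,(800,600),interpolation=cv2.INTER_CUBIC))
E
```

```text
(no output)
```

View pics/topc.png

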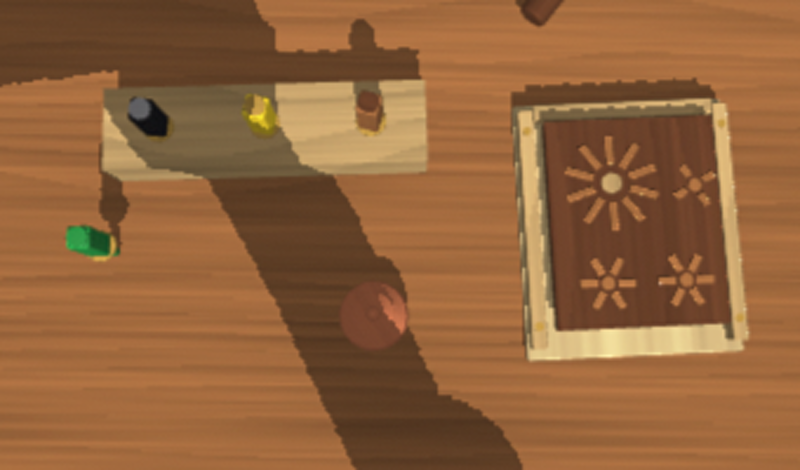

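View pics/sidec.png

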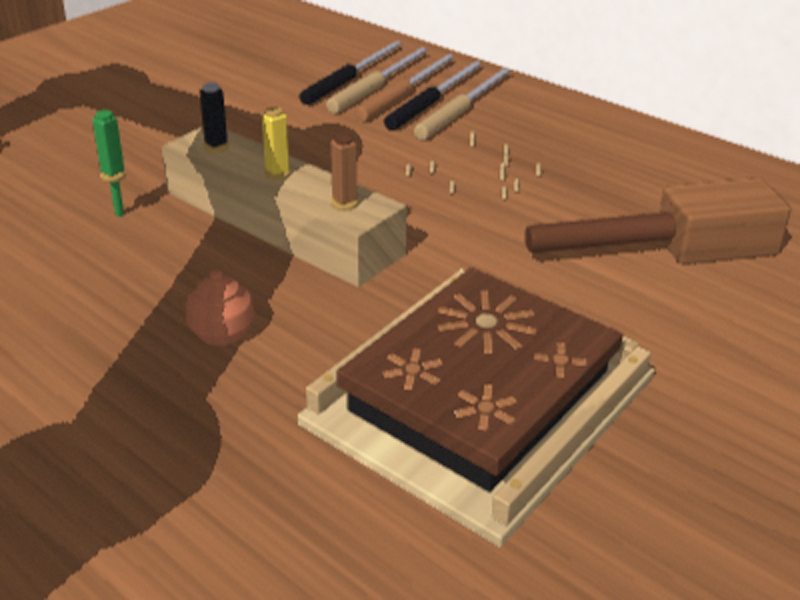

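The black punch stands in the rack's left hole: top (163,180), side (206,157). The other candidates are the green look-alike, top (138,233) and side (154,177), standing off the rack, and the dark-handled files at the back. Only the black one in the rack fits the description. The medallion is at top (360,207), side (343,260). I'll triangulate these, then take a wrist close-up.

```bash
cat >h.py <<'E'
from station import ctrl, optics, spotter
import cv2, numpy as np
from scipy.spatial.transform import Rotation as R
def ray(c,u,v):
    K=c["camera_matrix"];T=c["cam_to_world"]
    d=np.array([(u-K[0,2])/K[0,0],-(v-K[1,2])/K[1,1],-1]); return T[:3,3],T[:3,:3]@d
def atz(c,u,v,z):
    o,d=ray(c,u,v); return o+d*(z-o[2])/d[2]
def tri(rs):
    A=0;b=0
    for o,d in rs:
        d=d/np.linalg.norm(d);P=np.eye(3)-np.outer(d,d);A=A+P;b=b+P@o
    return np.linalg.solve(A,b)
def proj(c,p):
    T=c["cam_to_world"];q=T[:3,:3].T@(np.asarray(p)-T[:3,3]);K=c["camera_matrix"]
    return np.array([K[0,2]+K[0,0]*q[0]/-q[2],K[1,2]+K[1,1]*q[1]/q[2]])
def down(yaw):  # tool z down, tool y (closing line) at angle yaw from world x
    y=np.array([np.cos(yaw),np.sin(yaw),0]);z=np.array([0,0,-1.])
    q=R.from_matrix(np.c_[np.cross(y,z),y,z]).as_quat(); return q[[3,0,1,2]]
E
python3 - <<'E'
from h import *
t=optics.get_calibration("top");s=optics.get_calibration("side")
print("cap",tri([ray(t,159.1,173.8),ray(s,205,144)]),atz(t,159.1,173.8,.135))
print("med",tri([ray(t,360.1,207.4),ray(s,343,260.5)]),atz(t,360.1,207.4,.05))
for u,v in ((103,90),(425,80),(428,172)): print("rack",atz(t,100+u*.425,130+v*.4255,.06))
for u,v in ((530,359),(743,349)): print("jig",atz(t,100+u*.425,130+v*.4255,.012))
w=optics.get_calibration("wrist");print(w)
T=w["cam_to_world"];o=ctrl.observe();q=o["eef_rot"];Rm=R.from_quat(q[[1,2,3,0]]).as_matrix()
print(Rm,Rm.T@(T[:3,3]-o["eef_pos"]),Rm.T@T[:3,:3])
E
```

```text
cap [0.59191437 0.28867784 0.12975025] [0.59175975 0.28656589 0.135     ]
med [ 0.54512026 -0.12188515  0.05493804] [ 0.5459291  -0.12287375  0.05      ]
rack [0.62121192 0.33849201 0.06      ]
rack [0.63565199 0.04814681 0.06      ]
rack [0.55066318 0.04452344 0.06      ]
jig [ 0.38639279 -0.05218469  0.012     ]
jig [ 0.39786483 -0.24904512  0.012     ]
{'camera_matrix': array([[321.41416991,   0.        , 282.83569708],
       [  0.        , 321.41416991, 209.13376017],
       [  0.        ,   0.        ,   1.        ]]), 'cam_to_world': array([[ 0.34287726, -0.90557778, -0.249728  ,  0.16005375],
       [ 0.93937932,  0.33090625,  0.08981958,  0.63358469],
       [ 0.00129794, -0.26538641,  0.96414126,  0.37244555],
       [ 0.        ,  0.        ,  0.        ,  1.        ]])}
[[-9.39407879e-01  3.42801452e-01  2.74039505e-05]
 [ 3.42801450e-01  9.39407879e-01 -5.61092700e-05]
 [-4.49778262e-05 -4.33153764e-05 -9.99999998e-01]] [ 6.68120735e-02  7.14238614e-05 -1.41200987e-01] [[-8.10689007e-05  9.64153977e-01  2.65343367e-01]
 [ 9.99999097e-01  4.34054376e-04 -1.27165954e-03]
 [-1.34124906e-03  2.65343025e-01 -9.64153142e-01]]
```

```bash
python3 - <<'E'
from h import *
ctrl.movep([0.588,0.288,0.25],down(0.05))
c=optics.get_calibration("wrist");im=optics.camera("wrist")
cv2.imwrite("pics/w1full.png",im[:,:,::-1])
uv=proj(c,[0.588,0.288,0.125]);print(uv, proj(c,[0.588,0.288,0.06]), ctrl.observe()["q"],ctrl.observe()["time"])
np.savez("w1.npz",im=im,K=c["camera_matrix"],T=c["cam_to_world"])
cv2.imwrite("pics/w1.png",cv2.resize(im,(800,600),interpolation=cv2.INTER_CUBIC)[:,:,::-1])
for d in spotter.trace("wrist","punch"): print(d["p"],d["box"])
for d in spotter.trace("wrist","rack"): print(d["p"],d["box"])
E
```

```text
[283.62183045 205.28706422] [283.53327679 189.6794506 ] [-0.7754526   0.46934851  0.37015337  1.59183792 -0.18430677  1.1152703
 -0.3069766 ] 2.325
0.86 [150.5, 123.8, 47.7, 31.0]
0.58 [271.2, 179.2, 26.1, 37.4]
0.62 [245.9, 139.8, 77.4, 217.6]
```

View pics/w1.png

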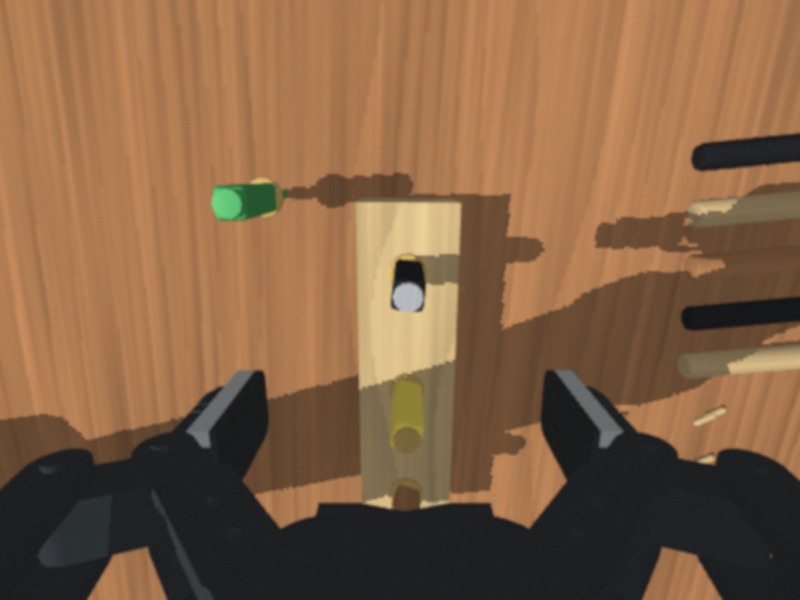

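The wrist view shows the black punch in the rack at about (285,200) in raw pixels, the yellow chisel and brown gouge below it, and the green look-alike off the rack at (172,141). I'll enlarge the punch to read the handle's rotation.

```bash
python3 - <<'E'
from h import *
d=np.load("w1.npz");c=dict(camera_matrix=d["K"],cam_to_world=d["T"])
cv2.imwrite("pics/w1c.png",cv2.resize(d["im"][165:230,240:330],(800,578),interpolation=cv2.INTER_CUBIC)[:,:,::-1])
print("cap",atz(c,285,208,.135))
for u,v in ((357,202),(461,202),(361,500),(450,490)): print("rack",atz(c,u*.7,v*.7,.06))
E
```

```text
cap [0.58910511 0.28835309 0.135     ]
rack [0.55141202 0.33581594 0.06      ]
rack [0.62479499 0.33974287 0.06      ]
rack [0.56135094 0.08794393 0.06      ]
rack [0.63601628 0.10193871 0.06      ]
```

View pics/w1c.png

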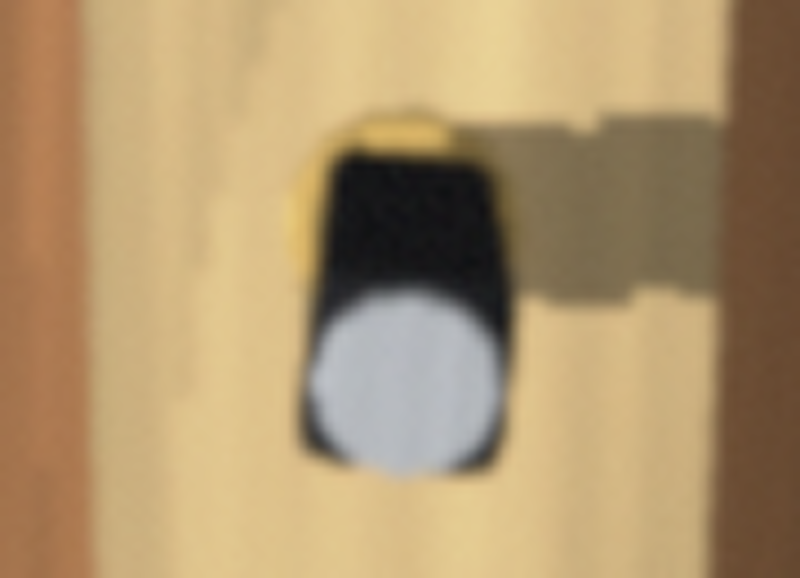

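```bash
python3 - <<'E'
from h import *
q=down(-0.02); x,y=0.5892,0.2884
ctrl.command_gripper(0.06)
ctrl.movep([x,y,0.2],q)
ctrl.move_straight([x,y,0.081],velocity=.12,f_stop=8)
o=ctrl.observe();print(o["eef_pos"],o["ft_force"])
ctrl.command_gripper(0.0,80)
o=ctrl.observe();print(o["eef_pos"],o["finger_gap"],o["grasp_force"],o["ft_force"])
np.savez("grasp.npz",p=o["eef_pos"])
print(ctrl.move_straight([x,y,0.24],velocity=.12))
M=[0.5455,-0.1225]
ctrl.movep([*M,0.24],q)
o=ctrl.observe();print(o["time"],o["eef_pos"],o["finger_gap"],o["grasp_force"],o["ft_force"])
E
```

```text
[0.58988871 0.28868703 0.08193373] [-1.32525438 -0.0558954   0.95140399]
[0.58961219 0.28862371 0.08170233] 0.01890445578838705 78.38422536849976 [-0.46490459  0.56426036  3.05599275]
False
7.7 [ 0.54617476 -0.12088508  0.23990483] 0.019130462544702364 77.94656753540039 [-0.71522198  0.32263103 -1.58686465]
```

```bash
python3 - <<'E'
from h import *
ctrl.move_straight([0.5455,-0.1225,0.16],velocity=.1); ctrl.pause(.3)
o=ctrl.observe();print(o["time"],o["eef_pos"],R.from_quat(o["eef_rot"][[1,2,3,0]]).as_matrix()[:,2],o["ft_force"])
foot=o["eef_pos"]-[0,0,.0717]; tiles=[]
for n in ("wrist","side"):
    c=optics.get_calibration(n);im=optics.camera(n)
    np.savez(f"m_{n}.npz",im=im,K=c["camera_matrix"],T=c["cam_to_world"])
    f=proj(c,foot);m=proj(c,[0.5455,-0.1222,.054]);k=((f+m)/2).astype(int)
    x0,y0=k-[40,55]; x0=max(x0,0);y0=max(0,y0);print(n,f,m,x0,y0)
    tiles.append(cv2.resize(im[y0:y0+110,x0:x0+80],(400,550),interpolation=cv2.INTER_CUBIC))
cv2.imwrite("pics/m1.png",np.hstack(tiles)[:,:,::-1])
E
```

```text
8.95 [ 0.54572636 -0.12250109  0.16041678] [ 8.30818835e-04  8.49636033e-05 -9.99999651e-01] [ 0.40995336  0.22851467 -0.70088541]
wrist [282.1068227  221.38111527] [281.8832908  207.92310028] 241 159
side [344.68702572 244.42776792] [343.22869515 260.91876865] 303 197
```

View pics/m1.png

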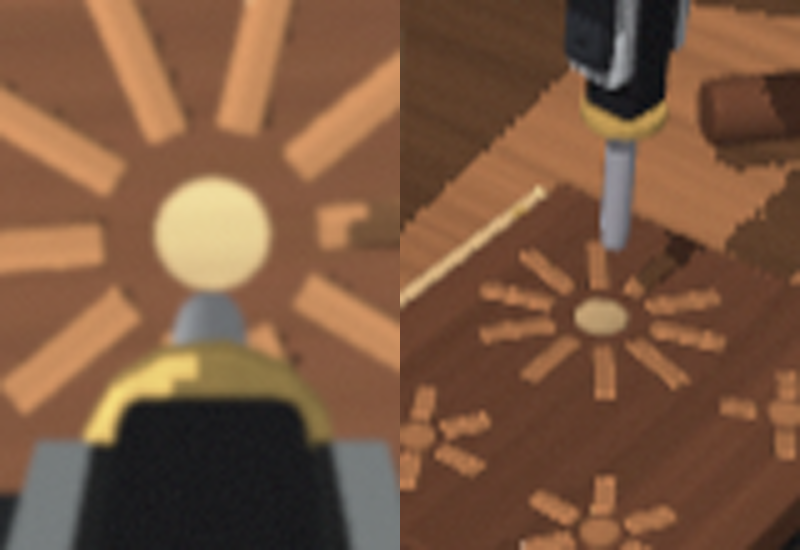

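```bash
python3 - <<'E'
from h import *
C={}
for n in("wrist","side"):
    d=np.load(f"m_{n}.npz");C[n]=dict(camera_matrix=d["K"],cam_to_world=d["T"])
t=optics.get_calibration("top")
W,S=C["wrist"],C["side"]
print("med tri ws",tri([ray(W,283.4,206.0),ray(S,343,260.2)]),"all",tri([ray(W,283.4,206.0),ray(S,343,260.2),ray(t,360.1,207.4)]))
for z in(.045,.05,.055): print(z,atz(W,283.4,206,z),atz(S,343,260.2,z),atz(t,360.1,207.4,z))
f=np.array([0.5457,-.1225,.0887])
print("side foot/collar pred",proj(S,f),proj(S,f+[0,0,.05]),"wrist foot top edge pred",[proj(W,f+[0,r,h]) for r,h in((.004,0),(.005,0),(.005,.003))])
# foot from obs: side row (foot centre) and column
print("foot at z",atz(S,345.6,245.2,.0887))
for dx,dy in((.002,0),(0,.002)): print(proj(S,f+[dx,dy,0])-proj(S,f),proj(W,f+[dx,dy,0])-proj(W,f))
E
```

```text
med tri ws [ 0.54677747 -0.12067715  0.05400688] all [ 0.54601883 -0.12123078  0.05446623]
0.045 [ 0.54671567 -0.12301165  0.045     ] [ 0.55649233 -0.11402821  0.045     ] [ 0.54677835 -0.12390406  0.045     ]
0.05 [ 0.54672991 -0.12169272  0.05      ] [ 0.55112542 -0.11773658  0.05      ] [ 0.5459291  -0.12287375  0.05      ]
0.055 [ 0.54674416 -0.12037379  0.055     ] [ 0.54575851 -0.12144494  0.055     ] [ 0.54507985 -0.12184345  0.055     ]
side foot/collar pred [344.67628456 244.44249417] [346.55428315 219.35055763] wrist foot top edge pred [array([281.94908357, 215.84923565]), array([281.91895811, 214.46004531]), array([281.90960727, 215.69539168])]
foot at z [ 0.54501936 -0.1249234   0.0887    ]
[ 0.72778658 -0.51805666] [ 2.88050023 -0.05569936]
[-0.96400805 -0.47741676] [-0.05975158 -2.75535466]
```

```bash
python3 - <<'E'
from h import *
ctrl.move_straight([0.546,-0.120,0.136],velocity=.06); ctrl.pause(.3)
o=ctrl.observe();print(o["time"],o["eef_pos"],o["ft_force"])
foot=o["eef_pos"]-[0,0,.0717]; tiles=[]
for n in ("wrist","side","top"):
    c=optics.get_calibration(n);im=optics.camera(n)
    m=proj(c,[0.5463,-0.1212,.0545]);print(n,proj(c,foot),m)
    if n=="top": continue
    x0,y0=m.astype(int)-[20,28];print(x0,y0)
    tiles.append(cv2.resize(im[y0:y0+55,x0:x0+40],(400,550),interpolation=cv2.INTER_CUBIC))
cv2.imwrite("pics/m2.png",np.hstack(tiles)[:,:,::-1])
E
```

```text
9.9 [ 0.54617403 -0.12007023  0.13628171] [-0.77762664  0.07401763 -0.44814937]
wrist [282.13138582 221.38570531] [282.36163201 218.68010707]
262 190
side [342.83116318 255.26962073] [343.06096765 260.22950893]
323 232
top [360.17137412 206.12507986] [359.74019118 206.86778909]
```

View pics/m2.png

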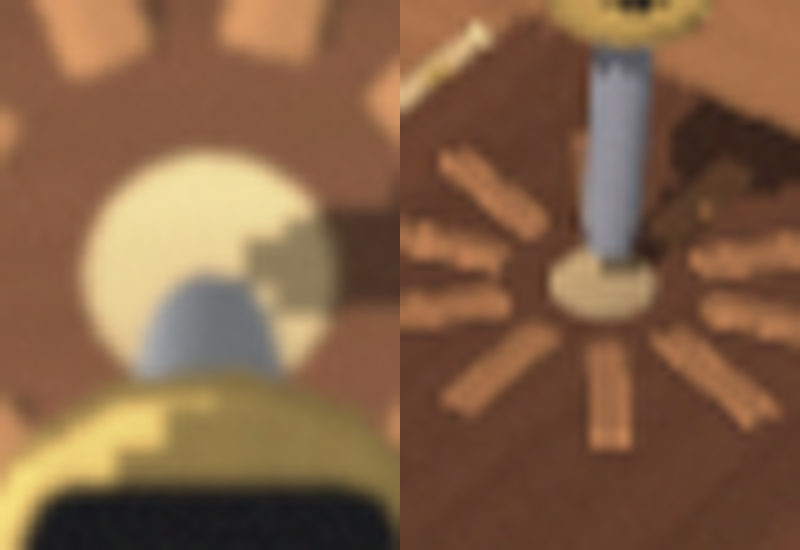

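```bash
cat >press.py <<'E'
from h import *
X,Y=0.546,-0.1185
ctrl.move_straight([X,Y,0.135],velocity=.03); ctrl.pause(.4)
def fz(n=4):
    a=[]
    for _ in range(n): a.append(ctrl.observe()["ft_force"]); ctrl.pause(.02)
    return np.mean(a,0)
b=fz(10);print("base",b,ctrl.observe()["eef_pos"])
hit=ctrl.move_straight([X,Y,0.108],velocity=.012,f_stop=3)
ctrl.pause(.15);o=ctrl.observe();f=fz()-b;print("hit",hit,o["time"],o["eef_pos"],f)
if hit and f[2]>1.0:
    z=o["eef_pos"][2]; zc=z; t0=None
    p=np.array([X,Y])
    for i in range(60):
        f=(fz(3)-b)[2]; o=ctrl.observe()
        print(round(o["time"],2),np.round(o["eef_pos"],4),round(f,2))
        if f>17: ctrl.move_straight([X,Y,zc+.001],velocity=.02); zc+=.001; continue
        if 12<=f<=14.3:
            t0=t0 or o["time"]
            if o["time"]-t0>1.5: break
            ctrl.pause(.1); continue
        zc-=np.clip((13-f)/5000*.7,-.0004,.0004)
        ctrl.move_straight([X,Y,zc],velocity=.01)
    # lift straight
    ctrl.move_straight([X,Y,zc+.012],velocity=.02)
    ctrl.move_straight([X,Y,0.24],velocity=.08)
    o=ctrl.observe();print("lifted",o["time"],o["eef_pos"],o["finger_gap"],fz()-b)
E
python3 press.py
```

```text
base [-0.16671023  0.04516156 -1.44711156] [ 0.54601113 -0.1185376   0.13501348]
hit True 12.0333 [ 0.54606034 -0.11845895  0.1258819 ] [1.21955028 0.07430882 5.12290913]
12.15 [ 0.546  -0.1184  0.1258] 5.47
12.45 [ 0.5461 -0.1185  0.1256] 6.26
12.75 [ 0.5462 -0.1185  0.1254] 7.18
13.05 [ 0.5461 -0.1186  0.1251] 9.16
13.35 [ 0.5462 -0.1185  0.1248] 9.17
13.65 [ 0.5462 -0.1185  0.1245] 11.17
13.95 [ 0.5462 -0.1186  0.1244] 12.02
14.1 [ 0.5462 -0.1186  0.1244] 12.1
14.25 [ 0.5462 -0.1186  0.1244] 11.73
14.55 [ 0.5462 -0.1186  0.1243] 12.37
14.7 [ 0.5462 -0.1186  0.1243] 12.22
14.85 [ 0.5462 -0.1186  0.1243] 12.59
15.0 [ 0.5462 -0.1186  0.1243] 12.1
15.15 [ 0.5462 -0.1186  0.1243] 12.49
15.3 [ 0.5462 -0.1186  0.1243] 12.84
15.45 [ 0.5462 -0.1186  0.1243] 12.55
15.6 [ 0.5462 -0.1186  0.1243] 11.96
15.9 [ 0.5462 -0.1186  0.1242] 12.73
lifted 18.1083 [ 0.54566539 -0.11843714  0.23941678] 0.019038269889885988 [ 0.46755182  0.17487669 -0.10790379]
```

```bash
python3 - <<'E'
from h import *
x,y=0.5894,0.2885
ctrl.movep([x,y,0.24],down(-0.02))
ctrl.move_straight([x,y,0.145],velocity=.1); ctrl.pause(.3)
o=ctrl.observe();print(o["time"],o["eef_pos"])
hit=ctrl.move_straight([x,y,0.0795],velocity=.025,f_stop=4)
o=ctrl.observe();print(hit,o["time"],o["eef_pos"],o["ft_force"])
im=optics.camera("side");cv2.imwrite("pics/s3.png",cv2.resize(im[110:230,160:320],(800,600),interpolation=cv2.INTER_CUBIC)[:,:,::-1])
E
```

```text
21.0917 [0.58956383 0.28862803 0.14543938]
True 23.375 [0.58938661 0.28849039 0.08167253] [-1.00200084  0.52779024  5.81899231]
```

View pics/s3.png

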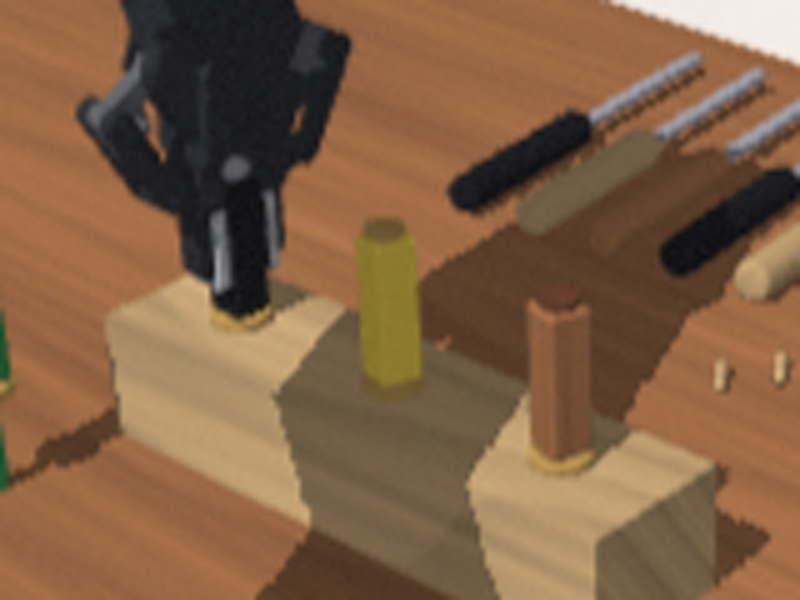

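The punch is seated: its collar (crop 240,318) is flat on the rack, and the stop height matches the grasp height. I'll release, withdraw and check.

```bash
python3 - <<'E'
from h import *
ctrl.command_gripper(0.06)
ctrl.pause(.2);o=ctrl.observe()
ctrl.move_straight([o["eef_pos"][0],o["eef_pos"][1],0.25],velocity=.1); ctrl.pause(.5)
print(ctrl.observe()["time"])
c=optics.get_calibration("wrist");w=optics.camera("wrist");s=optics.camera("side")
print(proj(c,[.5892,.2884,.135]))
a=cv2.resize(w[150:270,220:340],(400,400));b=cv2.resize(s[120:220,170:270],(400,400))
cv2.imwrite("pics/f.png",np.hstack([a,b])[:,:,::-1])
E
```

```text
26.4417
[283.58685214 204.96817483]
```

View pics/f.png

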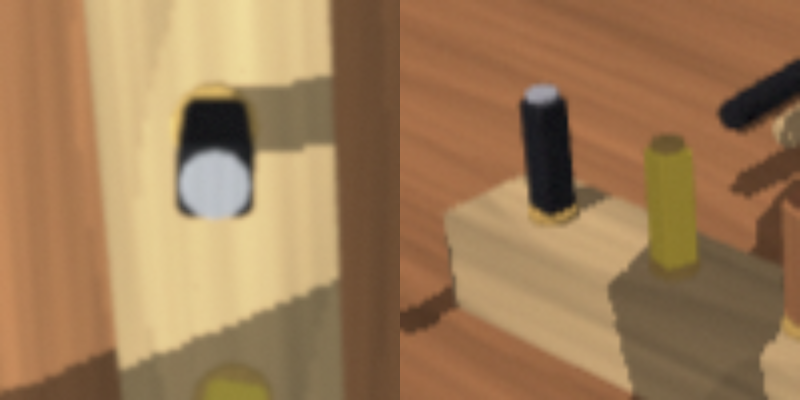

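The punch stands upright in its hole, cap at about (284,205) in the wrist picture as predicted, and its collar is down on the rack.

```bash
python3 -c "
from station import ctrl
print(ctrl.close_job())"
```

```text
the job is handed in; nothing more can be done
None
```

The job is handed in (no verdict came back): the black punch pressed the medallion at about 12–13 N for roughly 2 s, was lifted straight off, and stands home in its own rack hole, with nothing else knowingly touched.

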